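# Slide a drawer slat out of the width gauge and add it to the drying stack

## Robot

A 6-joint arm with a two-finger parallel gripper is mounted at the origin on the work surface. World frame = base frame: x ahead of the robot, y to its left, z up, the work surface at z = 0. Lengths are in m, angles in rad, forces in N, time in s.
With the tool pointing down it reaches from about 0.25 to 0.8 m from the base axis. Payload 8.5 kg.
Tool frame: the origin (TCP) lies midway between the tips of the shut fingers; the grasp point (between the pads) lies env.tcp_to_grasp behind it (env.tcp_to_grasp is the distance from the TCP to the grasp point, in m); z points along the fingers, y is the line along which they close (so a half turn about z gives the same grasp; the last joint's range is limited). The gripper opens to 85 mm and grips with 20 to 120 N. Pads are 22 mm wide; open, the fingers measure 114 mm over their backs; the gripper's body (76 mm by 85 mm) begins 54 mm behind the grasp point. The pads swing forward as they close: fully open they stand 13 mm farther back than shut.
Start: joints at [1.243, 0.238, -0.013, 1.319, 0, 1.571], TCP at [0.169, 0.497, 0.231] pointing down, gripper open.
Joint ranges: [-2.66, 2.66], [-1.03, 1.9], [-1.14, 1.46], [-1.82, 2.27], [-1.45, 1.34], [-3.14, 3.14]. Speed limits (rad/s): [2.22, 2.22, 2.79, 3.14, 3.14, 3.14].

## Interface

Orientations are given as a rotation vector (axis times angle).
In Python, from rig import state, vision, env gives the robot as it stands.
- The arm moves only by the tool servo_tool, never from a script. Its argument "increments" is one flat list of numbers, 7 for each row, row after row: the shift along the tool's x, y, z in mm, then the turn, a rotation vector about the tool's x, y, z in degrees, then the finger opening in mm, from 0 to 85.4. A call has 1 to 20 rows; each row shifts and turns the commanded pose from where the row before left it, along the tool's axes as they then stand; what a row does not reach is not made up. A row lasts 1/8 s, in which the tool goes at most 62.5 mm and 10.7 degrees, less where a joint would pass 70% of its speed; a pose out of reach is approached as far as the arm can. A call is refused whole if a number of a shift passes 62.5 or a number of a turn 10.7, either way. A call with a gripper value outside its range is refused whole. The fingers move at their own pace and stop on an object; "squeeze" is the grip in N (left out, the last holds). Time passes only in rows, so rows that do not move let the fingers close. It gives the time, the measured TCP pose, the force, the opening and the grip force at its end, in the units of the state.
- state(): the state, without advancing time (a new reading comes with each control period).
- vision.camera(name): name is "side" or "top" or "wrist"; returns the picture (480x640x3 uint8, red, green, blue); there is no depth.
- vision.calibration(name): a dict with "vertical_fov" (degrees; the focal length in pixels is half the picture's height over the tangent of half this angle, whatever the lens; pixels are square), "cx", "cy" (the principal point, pixels), "cam_to_world" (4x4, takes a point from camera to world coordinates); the wrist camera has in their place "mount" (4x4, takes a point from camera to tool coordinates, whose origin is the TCP and whose axes are the flange's). Camera axes: x right, y up, looking along -z (the intrinsics and any distortion apply to the point x, -y, -z); pixel columns grow to the right and rows downward; lengths in m; the calibration is good to about 2 mm. A picture is of the moment at which its call begins: read the wrist's pose just before it. calibration takes no time and is no camera call.
- env.close_job(): hands the job in; it is judged then, once.
Trained networks look in the newest picture that a camera, given by its name, has taken for a name from the list of things; names that differ only in an ending like _2 or _b are one class to them, and where a whole thing is asked for, a point or a joint stands for the part that bears it (a point fixed in the world has none). Each returns a list of dicts, best first, with "confidence" (0 to 1); they miss things now and then, are a little off and sometimes report something else, mostly with a low value. They report only what shows in the picture. A call takes as long as a camera call.
- vision.boxes_of(query, camera): "bbox" ([left, top, right, bottom] in pixels, round what is visible of it).
- vision.regions_of(query, camera): "mask" (480x640 bool, what is visible of it) and "bbox" ([left, top, right, bottom] in pixels, round what is visible of it).
- vision.mark_of(query, camera): "centre" ([column, row] in pixels: a listed point, or the origin of a listed thing).
The state is a dict: "time": time; "joint_positions": joint angles; "joint_vel": joint speeds; "effort": joint torques, N m; "eef_pos": TCP position; "ee_rot": TCP orientation; "ft_force": force on the tool from outside, world axes, zero at the start; "wrist_torque": the same for the moment, N m; "gripper_width": opening from 0.0 (shut) to 1.0 (fully open); "grip_force": force on a finger pad.
Only numpy, scipy, OpenCV 4.12 (cv2) and the standard library are available. Lean on these libraries where they do the work, as an engineer would, in place of code of your own. Each camera call takes 0.05 s, during which the arm holds its last target. There are 200 camera calls.

## Task

The pale slat sits too deep in the width gauge to be gripped: slide it, with light pressure, out over the gauge's open edge until its end sticks well out but it still lies flat on the bed, then take hold of that end and lift it away without letting it drop onto the bench. Lay it gently, flat and square, on the two spacer strips of the drying stack, exactly over the dark slat below, without dropping it or shifting the stack, and leave it there. Leave the sanding block and the glue bottle where they are.

Things in the scene. Friction and masses are not known exactly. Their poses are not given: they have to be found in the camera images.
- slat: The pale wooden slat to be stacked (a drawer divider): flat waxed board 160 x 60 x 7 mm (x long, y wide, z thick), about 60 g. Origin at the centre of its underside; its top is 7 mm above. It starts deep in the width gauge's channel, x axes alike, about 2 mm of play on either side, its far end 1 to 7 mm from the closed end.
- gauge: Width gauge, fixed: dark steel bed (slippery for the slat, far less for fingers) between two red fences. Origin: centre of its underside. Channel along x, bed x -85 to 85 mm, 64 mm wide, 50 mm above the bench. Fences (y 32 to 50 mm each side) and a 15 mm end wall at +x rise 14 mm above the bed, so fingers cannot get beside the slat. The -x end, towards the robot, is open and drops straight to the bench.
- gauge_lip (a point): Middle of the open edge of the gauge's bed (gauge frame x -85 mm, y 0, z 50 mm), over which the slat can be slid; axes as the gauge.
- stand: Drying stand fixed to the bench: grey board 220 x 130 x 18 mm with two white cross-cleats 12 mm high (at x +-32 mm, 14 mm wide, 100 mm long along y). Origin at the centre of its underside.
- lower_slat: Finished slat, dark wood, same size 160 x 60 x 7 mm, lying loose on the stand's cleats, underside 30 mm above the bench. Origin at the centre of its underside; x long, y wide.
- sticker_a: Loose white-painted wooden spacer strip 14 x 100 x 12 mm (x, y, z), about 30 g, lying across the lower slat some 32 mm from its middle towards +x; its top is 49 mm above the bench. Origin at the centre of its underside. A slat lying on both strips has its underside 19 mm above the lower slat's underside.
- sticker_b: The second such spacer strip, some 32 mm from the lower slat's middle towards -x. Origin at the centre of its underside.
- sanding_block: Bystander: orange-soled cork sanding block, 100 x 60 x 32 mm. Origin at the centre of its underside.
- glue: Bystander: white glue bottle with yellow label and orange cap, 56 mm across, 140 mm tall, upright. Origin at the centre of its underside.

How it is judged:
By the outcome, as a careful person would: the job done as asked, in the order asked, and still so for the second after the job is handed in, with the robot touching nothing.
It also fails if it takes over 51 s, if anything falls off the work surface, if the arm or the gripper's body presses on something with over 40 N, if the wrist force passes 120 N, or if a joint passes its speed limit or range.

## Working session

There is one attempt and no reset: what is moved stays moved. The work goes in short steps, Python scripts to look and compute and a tool call to move; the robot and the scene stay as the last step left them, time stands still between calls to the robot, and variables do not carry over. Pictures are saved under pics/ and viewed, at most 10 in all, crops included, and the job is handed in when it is done.

Besides the shell and the picture viewer there is one more tool, called by a JSON object that holds its "fn" and its "kwargs". servo_tool: Moves the arm, as the interface text tells. Its arguments: {"type":"object","properties":{"increments":{"type":"array","items":{"type":"number"}},"squeeze":{"type":"number"}},"required":["increments"]}

```bash
ls; mkdir -p pics
python3 - <<'E'
from rig import state, vision, env
import cv2,numpy as np
s=state();print(s);print(env.tcp_to_grasp)
for c in("top","side","wrist"):
    im=vision.camera(c);cv2.imwrite(f"pics/{c}0.png",im[:,:,::-1])
    k=vision.calibration(c);print(c,k)
    for q in("slat","gauge","gauge_lip","stand","lower_slat","sticker_a","sanding_block","glue"):
        if c=="wrist":continue
        print(q,[(np.round(d["centre"],1).tolist(),round(d["confidence"],2)) for d in vision.mark_of(q,c)[:3]])
a=cv2.imread("pics/top0.png");b=cv2.imread("pics/side0.png")
E
```

```text
pics
{'time': 0.0, 'joint_positions': array([ 1.24300664e+00,  2.38796469e-01, -1.42809432e-02,  1.31920947e+00,
        9.49670985e-06,  1.57079719e+00]), 'joint_vel': array([ 0.00030964, -0.00141544,  0.00219174, -0.0009957 ,  0.00057598,
       -0.00026269]), 'effort': array([-9.02897136e-04, -5.38784552e+01,  3.46432972e+01,  1.85781426e-02,
        7.80058804e-05, -1.06665450e-06]), 'eef_pos': array([0.16888204, 0.49663755, 0.23065902]), 'ee_rot': array([-5.12548807e-01, -3.09924280e+00,  2.30735810e-03]), 'ft_force': array([-0.5851811 ,  0.42670535, -1.02294622]), 'wrist_torque': array([ 0.0330685 ,  0.00670857, -0.00150633]), 'grip_force': 0.0, 'gripper_width': 1.0027919145868347}
0.0187
top {'vertical_fov': 50.31856564517187, 'cx': 316.2016042129338, 'cy': 241.89796056966813, 'cam_to_world': array([[ 0.02527286,  0.99438143, -0.10279516,  0.48603876],
       [-0.99966463,  0.02455738, -0.00822005, -0.02198798],
       [-0.00564948,  0.10296843,  0.99466858,  0.91288699],
       [ 0.        ,  0.        ,  0.        ,  1.        ]])}
slat [([437.6, 222.3], 0.69)]
gauge [([431.
[... 637 characters left out ...]
204.0], 0.74)]
stand [([240.1, 344.3], 0.95)]
lower_slat [([237.5, 332.7], 0.76)]
sticker_a [([220.7, 322.0], 0.76), ([254.0, 336.9], 0.75)]
sanding_block [([342.3, 284.9], 0.86)]
glue [([278.9, 249.8], 0.88), ([239.9, 345.6], 0.51), ([255.8, 337.2], 0.5)]
wrist {'vertical_fov': 60.14139018413299, 'cx': 323.79399597036746, 'cy': 239.0195050094488, 'mount': array([[-2.55417952e-05,  9.63598522e-01,  2.67353490e-01,
         6.68792717e-02],
       [ 9.99999981e-01, -2.66910936e-05,  1.91736016e-04,
        -6.70989863e-04],
       [ 1.91892499e-04,  2.67353490e-01, -9.63598503e-01,
        -1.42832177e-01],
       [ 0.00000000e+00,  0.00000000e+00,  0.00000000e+00,
         1.00000000e+00]])}
```

View pics/top0.png

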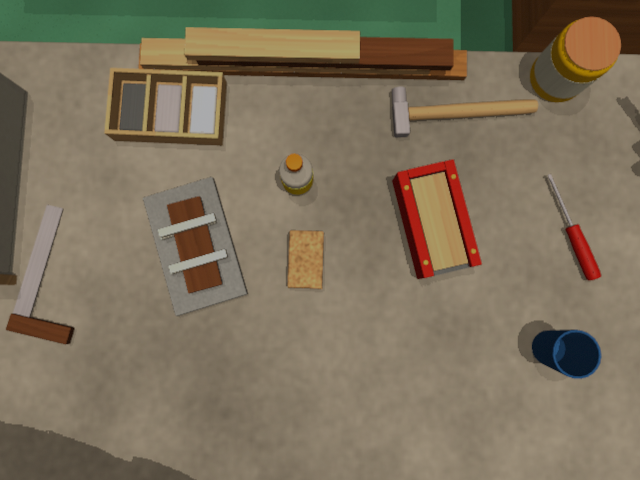

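View pics/side0.png

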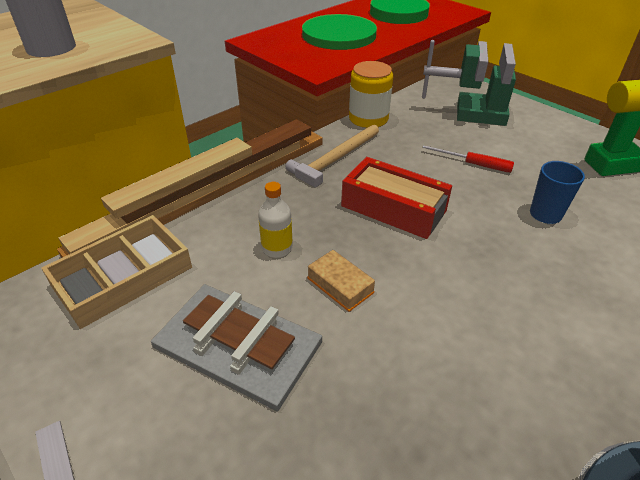

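The top view shows the gauge at about (437,220), its open end facing down (lip near 450,270). The stack is at (195,246), the block at (306,258) and the glue at (297,175). The side view agrees with this.

```bash
cat > h.py <<'E'
import numpy as np,cv2
from scipy.spatial.transform import Rotation as R
from rig import state,vision,env
def cam(n,s=None):
    k=vision.calibration(n);f=240/np.tan(np.radians(k["vertical_fov"]/2))
    if n=="wrist":
        T=np.eye(4);T[:3,:3]=R.from_rotvec(s["ee_rot"]).as_matrix();T[:3,3]=s["eef_pos"];T=T@k["mount"]
    else:T=k["cam_to_world"]
    return f,k["cx"],k["cy"],T
def ray(n,uv,z,s=None):
    f,cx,cy,T=cam(n,s);uv=np.atleast_2d(np.asarray(uv,float))
    d=np.c_[(uv[:,0]-cx)/f,-(uv[:,1]-cy)/f,-np.ones(len(uv))]@T[:3,:3].T
    return T[:3,3]+d*((z-T[2,3])/d[:,2])[:,None]
def proj(n,P,s=None):
    f,cx,cy,T=cam(n,s);p=(np.atleast_2d(P)-T[:3,3])@T[:3,:3]
    return np.c_[cx-f*p[:,0]/p[:,2],cy+f*p[:,1]/p[:,2]]
def rect(n,mask,z,s=None):
    "mask outline on plane z -> centre, long, short, yaw of long axis (deg, in -90..90)"
    c=max(cv2.findContours(mask.astype(np.uint8),cv2.RETR_EXTERNAL,cv2.CHAIN_APPROX_NONE)[0],key=cv2.contourArea)[:,0]
    P=ray(n,c,z,s)[:,:2];(a,b),(w,h),t=cv2.minAreaRect((P*1000).astype(np.float32))
    if w<h:w,h,t=h,w,t+90
    return np.round([a,b,w,h,(t+90)%180-90],1)
E
python3 - <<'E'
from h import *
for c in("top","side"):
    vision.camera(c)
    for q,z in(("slat",.057),("gauge",.064),("stand",.018),("lower_slat",.037),("sticker_a",.049),("sanding_block",.032),("glue",.07)):
        for d in vision.regions_of(q,c)[:2]:
            print(c,q,round(d["confidence"],2),d["bbox"],rect(c,d["mask"],z))
    for q,z in(("gauge_lip",.05),("slat",.05),("lower_slat",.03),("sticker_a",.037),("stand",0)):
        print(q,[ (np.round(ray(c,d["centre"],z)[0]*1000,1),round(d["confidence"],2)) for d in vision.mark_of(q,c)[:2]])
E
```

```text
top slat 0.56 [409.7, 174.6, 464.6, 267.6] [ 616.8 -220.1  163.1   64.3   13.4]
top gauge 0.57 [395.0, 157.8, 481.6, 280.0] [ 619.3 -214.   184.8  113.7   14.5]
top stand 0.92 [146.0, 174.8, 245.2, 317.3] [568.9 199.4 218.7 131.4  18.9]
top lower_slat 0.9 [169.5, 196.0, 220.3, 292.3] [571.2 195.5  60.8  50.3 -72.2]
top lower_slat 0.67 [391.9, 157.0, 484.0, 277.2] [ 624.6 -219.4  194.7  118.1   15.2]
top sticker_a 0.87 [168.9, 248.7, 230.2, 272.0] [538.6 184.2 103.6  16.7 -72.5]
top sticker_a 0.74 [156.5, 214.0, 216.7, 237.4] [598.8 206.7 102.7  17.8 -72. ]
top sanding_block 0.81 [287.4, 227.9, 324.9, 287.4] [ 5.482e+02  3.800e+00  1.000e+02  6.120e+01 -4.000e-01]
top glue 0.66 [280.6, 151.0, 311.7, 194.9] [688.1  21.9  70.4  53.9   1.5]
gauge_lip [(array([ 535.6, -242.2,   50. ]), 0.82)]
slat [(array([ 615.2, -213.1,   50. ]), 0.75)]
lower_slat [(array([568. , 198.5,  30. ]), 0.92)]
sticker_a [(array([597.1, 210.7,  37. ]), 0.96), (array([537.2, 187.1,  37. ]), 0.73)]
stand []
side slat 0.88 [359.6, 165.6, 443.3, 209.5] [ 616.9 -223.1  161.7   54.2   15.4]
side slat 0.71 [151.6, 283.
[... 190 characters left out ...]
7.8 139.4  18.7]
side lower_slat 0.55 [183.0, 294.7, 292.0, 369.2] [511.9 182.3  63.3  47.1 -72.2]
side sticker_a 0.89 [194.7, 293.6, 243.8, 346.4] [598.3 210.7 104.1  21.4 -73.6]
side sticker_a 0.8 [227.6, 308.9, 278.9, 365.6] [537.6 189.7 103.9  21.4 -69.5]
side sanding_block 0.93 [308.7, 253.1, 373.5, 309.1] [539.5  14.3 116.6  80.3  -1.7]
side glue 0.66 [258.2, 181.4, 294.0, 259.8] [697.6  19.9 203.2  56.4 -37.4]
gauge_lip [(array([ 530.3, -242. ,   50. ]), 0.96)]
slat [(array([ 621.7, -229.9,   50. ]), 0.77)]
lower_slat [(array([570.7, 198.7,  30. ]), 0.73)]
sticker_a [(array([544. , 190.2,  37. ]), 0.8), (array([600.3, 210.1,  37. ]), 0.63)]
stand [(array([570.2, 204.8,   0. ]), 0.57)]
```

```bash
cat >> h.py <<'E'
def to(p,yaw,s=None):
    """yaw: world heading (deg) wanted for tool x (tool down). Prints turn about tool axes, then shift in the tool axes after turn (mm)"""
    s=s or state();M=R.from_rotvec(s["ee_rot"]);y=np.radians(yaw)
    x=np.array([np.cos(y),np.sin(y),0]);z=np.array([0,0,-1.]);G=R.from_matrix(np.c_[x,np.cross(z,x),z])
    d=np.array(p)-s["eef_pos"]*1000
    print("t",round(s["time"],2),"pos",np.round(s["eef_pos"]*1000,1),"x head",np.round(np.degrees(np.arctan2(*M.as_matrix()[[1,0],0])),2),
     "turn",np.round(np.degrees((M.inv()*G).as_rotvec()),2),"shift now",np.round(M.inv().apply(d),1),"shift after",np.round(G.inv().apply(d),1),"F",np.round(s["ft_force"],1),"w",round(s["gripper_width"],3))
E
python3 - <<'E'
from h import *
to([636,-215,120],14.5);to([636,-215,120],194.5)
E
```

```text
t 2.25 pos [169.  497.  231.3] x head 161.22 turn [-0.0000e+00  1.0000e-02  1.4672e+02] shift now [-671.4 -523.7  111.3] shift after [273.8 806.2 111.3] F [ 0.   0.1 -0.2] w 1.0
t 2.25 pos [169.  497.  231.3] x head 161.22 turn [-1.000e-02 -0.000e+00 -3.328e+01] shift now [-671.4 -523.7  111.3] shift after [-273.8 -806.2  111.3] F [ 0.   0.1 -0.2] w 1.0
```

{"fn": "servo_tool", "kwargs": {"increments": [0,0,0,0,0,-8.3,0,0,0,0,0,0,-8.3,0,0,0,0,0,0,-8.3,0,0,0,0,0,0,-8.4,0,-17.1,-50.4,3,0,0,0,0,-17.1,-50.4,3,0,0,0,0,-17.1,-50.4,3,0,0,0,0,-17.1,-50.4,3,0,0,0,0,-17.1,-50.4,3,0,0,0,0,-17.1,-50.4,3,0,0,0,0,-17.1,-50.4,3,0,0,0,0,-17.1,-50.4,3,0,0,0,0,-17.1,-50.4,6,0,0,0,0,-17.1,-50.4,6,0,0,0,0,-17.1,-50.4,6,0,0,0,0,-17.1,-50.4,6,0,0,0,0,-17.1,-50.4,6,0,0,0,0,-17.1,-50.4,6,0,0,0,0,-17.1,-50.4,6,0,0,0,0,-17.1,-50.4,6,0,0,0,0]}}

```text
time: 4.75
eef_pos: [0.6369, -0.2167, 0.1591]
ee_rot: [-0.397, 3.116, -0.0]
ft_force: [0.6, -0.2, 0.8]
gripper_width: -0.002
grip_force: 0.0
```

Run:
```python
from h import *
to([636,-215,120],194.5);s=state()
im=vision.camera("wrist");cv2.imwrite("pics/w1.png",im[:,:,::-1])
for d in vision.regions_of("slat","wrist")[:2]:print(d["confidence"],d["bbox"],rect("wrist",d["mask"],.057,s))
for d in vision.regions_of("gauge","wrist")[:2]:print(d["confidence"],d["bbox"],rect("wrist",d["mask"],.064,s))
for d in vision.mark_of("gauge_lip","wrist")[:2]:print(d["confidence"],ray("wrist",d["centre"],.05,s))
```

```text
t 4.75 pos [ 636.9 -216.7  159.1] x head -165.49 turn [-0.01  0.01  0.01] shift now [ 0.4  1.9 39.1] shift after [ 0.4  1.9 39.1] F [ 0.6 -0.2  0.8] w -0.002
0.82 [273.4, 62.7, 383.5, 325.8] [ 617.1 -221.8  159.2   60.3   14.2]
0.78 [232.5, 45.5, 422.4, 354.3] [ 622.  -220.3  183.4   99.3   14.6]
0.64 [[ 0.53401598 -0.2457378   0.05      ]]
```

View pics/w1.png

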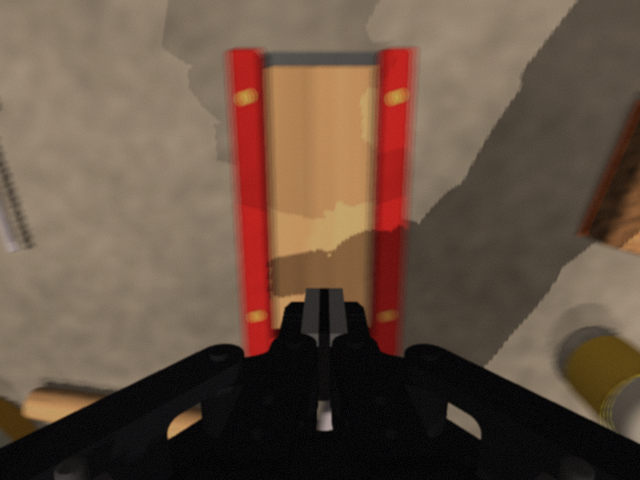

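The wrist view is centred on the slat. Its near end is at row ~66, just inside the lip at row ~52. I'll go down to just above it.

{"fn": "servo_tool", "kwargs": {"increments": [0,0,30,0,0,0,0,0,0,30,0,0,0,0,0,0,25,0,0,0,0,0,0,10,0,0,0,0,0,0,4,0,0,0,0,0,0,1,0,0,0,0,0,0,0,0,0,0,0]}}

```text
time: 5.82
eef_pos: [0.6365, -0.2152, 0.0603]
ee_rot: [-0.397, 3.115, -0.001]
ft_force: [-0.3, 0.2, 0.4]
gripper_width: 0.003
grip_force: 0.0
```

{"fn": "servo_tool", "kwargs": {"increments": [0,0,1,0,0,0,0,0,0,0,0,0,0,0]}}

```text
time: 6.08
eef_pos: [0.6361, -0.2151, 0.0585]
ee_rot: [-0.397, 3.116, -0.0]
ft_force: [0.5, 0.4, 1.1]
gripper_width: -0.001
grip_force: 0.0
```

{"fn": "servo_tool", "kwargs": {"increments": [0,0,1,0,0,0,0,0,0,0,0,0,0,0]}}

```text
time: 6.32
eef_pos: [0.636, -0.2151, 0.0572]
ee_rot: [0.397, -3.116, 0.0]
ft_force: [0.1, -1.3, 0.6]
gripper_width: 0.004
grip_force: 0.0
```

{"fn": "servo_tool", "kwargs": {"increments": [0,0,0.5,0,0,0,0,0,0,0,0,0,0,0]}}

```text
time: 6.58
eef_pos: [0.636, -0.2151, 0.0571]
ee_rot: [-0.397, 3.116, -0.0]
ft_force: [-1.4, 0.2, 4.2]
gripper_width: -0.001
grip_force: 1.9
```

{"fn": "servo_tool", "kwargs": {"increments": [0,0,0.2,0,0,0,0,2,0,0,0,0,0,0,4,0,0,0,0,0,0,5,0,0,0,0,0,0,5,0,0,0,0,0,0,4,0,0,0,0,0,0,0,0,0,0,0,0,0]}}

```text
time: 7.45
eef_pos: [0.6165, -0.2204, 0.0571]
ee_rot: [-0.396, 3.116, -0.001]
ft_force: [-0.3, -0.7, 6.6]
gripper_width: 0.0
grip_force: 3.3
```

Run:
```python
from h import *
to([636,-215,57],194.5);s=state()
im=vision.camera("wrist");cv2.imwrite("pics/w2.png",im[:,:,::-1])
for d in vision.regions_of("slat","wrist")[:1]:print(d["confidence"],d["bbox"],rect("wrist",d["mask"],.057,s))
for d in vision.mark_of("gauge_lip","wrist")[:2]:print(d["confidence"],d["centre"],ray("wrist",d["centre"],.05,s))
```

```text
t 7.45 pos [ 616.5 -220.4   57.1] x head -165.5 turn [-0.04  0.02  0.  ] shift now [-20.2   0.4   0.1] shift after [-20.2   0.4   0.1] F [-0.3 -0.7  6.6] w 0.0
0.83 [227.1, 22.3, 419.8, 428.5] [ 578.6 -232.   118.2   60.2   14.3]
0.47 [320.1, 256.1] [[ 0.59869659 -0.22754834  0.05      ]]
```

View pics/w2.png

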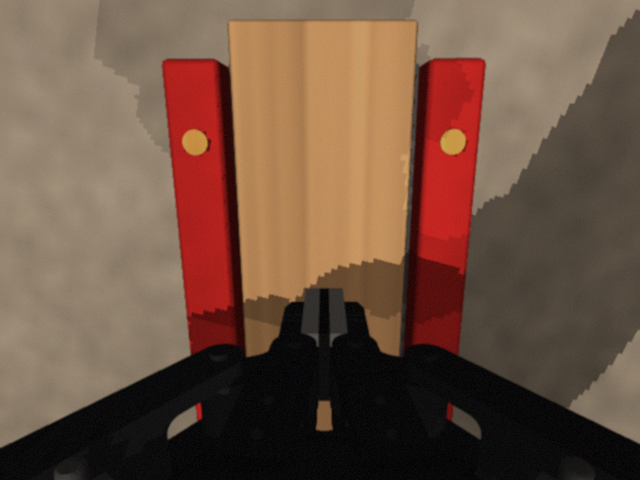

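The slat follows the finger: its end is now at row 20, about 13 mm past the lip. I'll slide it 38 mm further.

{"fn": "servo_tool", "kwargs": {"increments": [3,0,0,0,0,0,0,5,0,0,0,0,0,0,6,0,0,0,0,0,0,6,0,0,0,0,0,0,6,0,0,0,0,0,0,6,0,0,0,0,0,0,4,0,0,0,0,0,0,2,0,0,0,0,0,0,0,0,0,0,0,0,0,0,0,0,-20,0,0,0,0,0,0,-50,0,0,0,0,0,0,-50,0,0,0,0,0,0,0,0,0,0,0,0]}}

```text
validation failed for argument at $.in...
```

Run:
```python
from h import *
s=state()
im=vision.camera("wrist");cv2.imwrite("pics/w3.png",im[:,:,::-1])
for d in vision.regions_of("slat","wrist")[:1]:print(d["confidence"],d["bbox"],rect("wrist",d["mask"],.057,s))
for d in vision.mark_of("gauge_lip","wrist")[:2]:print(d["confidence"],d["centre"],ray("wrist",d["centre"],.05,s))
to([500,-250,150],194.3)
vision.camera("top")
for d in vision.regions_of("slat","top")[:1]:print(d["confidence"],d["bbox"],rect("top",d["mask"],.057,s))
```

```text
0.77 [225.8, 19.9, 419.3, 427.6] [ 578.7 -232.   118.8   60.7   14.5]
t 7.75 pos [ 616.5 -220.4   57.1] x head -165.49 turn [-0.04  0.    0.21] shift now [120.2   0.5 -92.9] shift after [ 1.202e+02  1.000e-01 -9.290e+01] F [-1.3 -0.2  6.4] w -0.001
0.9 [413.2, 186.2, 466.2, 281.1] [ 563.9 -234.7   91.1   60.4   14.6]
```

View pics/w3.png

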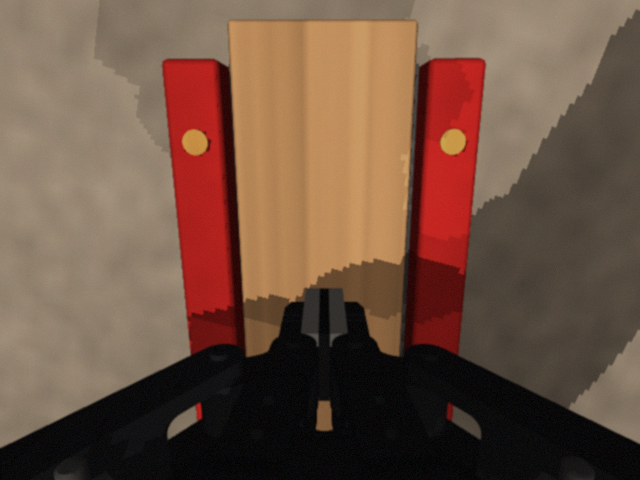

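The call was refused because a row had the wrong length, and nothing moved. I'll send it again.

{"fn": "servo_tool", "kwargs": {"increments": [3,0,0,0,0,0,0,5,0,0,0,0,0,0,6,0,0,0,0,0,0,6,0,0,0,0,0,0,6,0,0,0,0,0,0,6,0,0,0,0,0,0,4,0,0,0,0,0,0,2,0,0,0,0,0,0,0,0,0,0,0,0,0,0,0,-20,0,0,0,0,0,0,-50,0,0,0,0,0,0,-50,0,0,0,0,0,0,0,0,0,0,0]}}

```text
time: 9.48
eef_pos: [0.5814, -0.2304, 0.1804]
ee_rot: [-0.396, 3.111, -0.005]
ft_force: [-0.3, -0.1, -0.7]
gripper_width: 0.002
grip_force: 0.0
```

Run:
```python
from h import *
s=state()
im=vision.camera("wrist");cv2.imwrite("pics/w4.png",im[:,:,::-1])
for d in vision.regions_of("slat","wrist")[:1]:print(d["confidence"],d["bbox"],rect("wrist",d["mask"],.057,s))
for d in vision.mark_of("gauge_lip","wrist")[:2]:print(d["confidence"],d["centre"],ray("wrist",d["centre"],.05,s))
to([500,-250,150],194.3)
vision.camera("top")
for d in vision.regions_of("slat","top")[:1]:print(d["confidence"],d["bbox"],rect("top",d["mask"],.057,s))
```

```text
0.61 [276.8, 68.6, 375.5, 305.9] [ 561.4 -236.5  157.5   59.8   14.4]
t 9.62 pos [ 579.1 -229.4  175.4] x head -165.49 turn [ 0.05 -0.1   0.21] shift now [81.7 -0.1 25.6] shift after [81.7 -0.4 25.4] F [ 0.   0.7 -0.7] w -0.001
0.71 [418.6, 206.6, 476.2, 302.5] [ 560.4 -235.3  161.2   63.4   14.8]
```

View pics/w4.png

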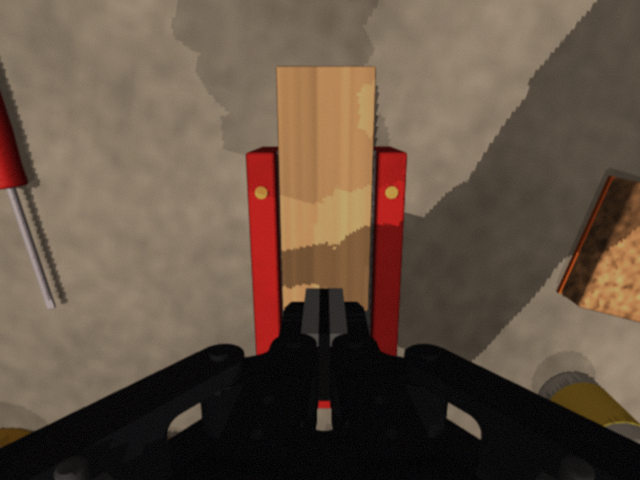

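The slat lies flat, with its end (row 68) about 50 mm beyond the lip (row 150). I'll grip it across its width near the end.

{"fn": "servo_tool", "kwargs": {"increments": [40,-0.6,0,0,0,0,85,39,-0.6,0,0,0,0,85,0,0,40,0,0,0,85,0,0,20,0,0,0,85,0,0,0,0,0,0,85,0,0,0,0,0,0,85], "squeeze": 30}}

```text
time: 10.48
eef_pos: [0.5038, -0.2506, 0.1168]
ee_rot: [0.397, -3.116, -0.0]
ft_force: [0.3, -0.4, -0.4]
gripper_width: 0.996
grip_force: 0.0
```

Run:
```python
from h import *
to([502.8,-250.9,37],194.4);s=state()
im=vision.camera("wrist");cv2.imwrite("pics/w5.png",im[:,:,::-1])
for d in vision.regions_of("slat","wrist")[:1]:print(d["confidence"],d["bbox"],rect("wrist",d["mask"],.057,s))
```

```text
t 10.47 pos [ 503.8 -250.6  116.8] x head -165.48 turn [ 0.   -0.01  0.12] shift now [ 1.1 -0.  79.8] shift after [ 1.1 -0.  79.8] F [ 0.3 -0.4 -0.4] w 0.996
0.74 [265.6, 219.8, 388.0, 429.1] [ 543.9 -240.9  125.7   60.6   14.5]
```

View pics/w5.png

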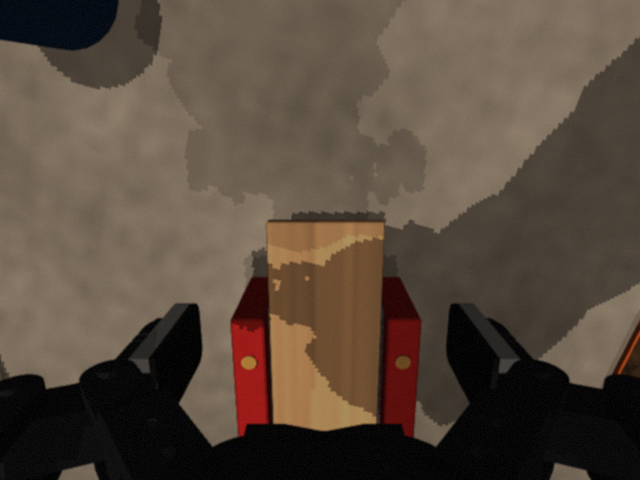

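{"fn": "servo_tool", "kwargs": {"increments": [1,-0.5,30,0,0,0,85,0,0,30,0,0,0,85,0,0,17,0,0,0,85,0,0,3,0,0,0,85,0,0,0,0,0,0,85,0,0,0,0,0,0,70,0,0,0,0,0,0,66,0,0,0,0,0,0,63,0,0,0,0,0,0,61,0,0,0,0,0,0,59,0,0,0,0,0,0,56,0,0,0,0,0,0,50,0,0,0,0,0,0,50,0,0,0,0,0,0,50], "squeeze": 30}}

```text
time: 12.32
eef_pos: [0.5029, -0.2513, 0.0367]
ee_rot: [0.397, -3.116, 0.0]
ft_force: [-0.0, 0.8, 5.0]
gripper_width: 0.692
grip_force: 33.5
```

Run:
```python
from h import *
to([502.8,-250.9,37],194.4);s=state()
print(s["grip_force"],s["wrist_torque"])
im=vision.camera("wrist");cv2.imwrite("pics/w6.png",im[:,:,::-1])
for d in vision.regions_of("slat","wrist")[:1]:print(d["confidence"],d["bbox"],rect("wrist",d["mask"],.057,s))
```

```text
t 12.32 pos [ 502.9 -251.3   36.7] x head -165.48 turn [-0.01 -0.    0.12] shift now [-0.1  0.4 -0.3] shift after [-0.   0.4 -0.3] F [-0.   0.8  5. ] w 0.692
33.47940444946289 [0.11588633 0.08690431 0.03505239]
0.67 [229.1, 275.2, 419.7, 435.8] [ 511.6 -250.    60.5   60.1   15. ]
```

View pics/w6.png

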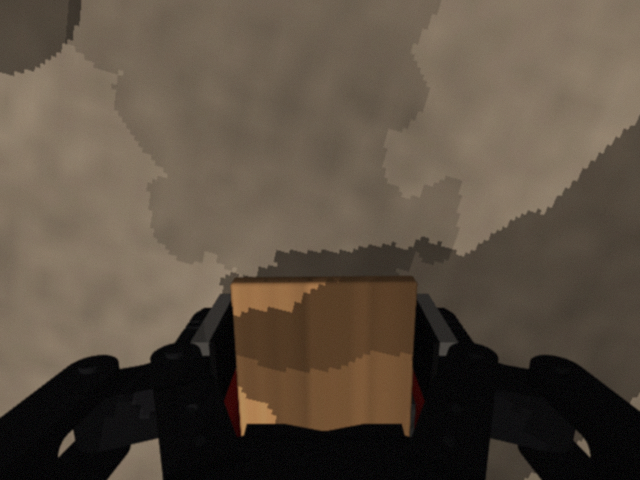

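Grip confirmed: width 59 mm, force 33 N, slat square between the pads with its end at row ~278. I'll lift slowly.

{"fn": "servo_tool", "kwargs": {"increments": [0,0,0,0,0,0,50,0,0,-1,0,0,0,50,0,0,-2,0,0,0,50,0,0,-4,0,0,0,50,0,0,-8,0,0,0,50,0,0,-15,0,0,0,50,0,0,-25,0,0,0,50,0,0,-25,0,0,0,50,0,0,-20,0,0,0,50,0,0,0,0,0,0,50,0,0,0,0,0,0,50], "squeeze": 45}}

```text
time: 13.8
eef_pos: [0.5026, -0.2512, 0.1364]
ee_rot: [0.397, -3.116, -0.0]
ft_force: [-0.8, 0.3, -0.3]
gripper_width: 0.688
grip_force: 49.6
```

Run:
```python
from h import *
to([502.8,-250.9,137],194.4);s=state()
a=vision.camera("wrist")
for d in vision.regions_of("slat","wrist")[:1]:print(d["confidence"],d["bbox"],rect("wrist",d["mask"],.157,s))
b=vision.camera("side")
z=s["eef_pos"][2]+.020 # expected top of slat
c=s["eef_pos"][:2];x=np.array([np.cos(np.radians(14.5)),np.sin(np.radians(14.5))]);y=np.array([-x[1],x[0]])
o=c+x*(80-21.5)
P=[np.r_[o+i*.08*x+j*.03*y,z] for i,j in((-1,-1),(-1,1),(1,1),(1,-1))]
p=proj("side",P);print(np.round(p))
b=b[:,:,::-1].copy();cv2.polylines(b,[np.int32(p)],True,(255,0,0),1)
b=b[60:260,300:560]
cv2.imwrite("pics/s6.png",cv2.resize(b,None,fx=3,fy=3))
```

```text
t 13.8 pos [ 502.6 -251.2  136.4] x head -165.48 turn [ 0.01 -0.01  0.12] shift now [-0.2  0.2 -0.6] shift after [-0.2  0.2 -0.6] F [-0.8  0.3 -0.3] w 0.688
0.71 [227.0, 276.3, 418.6, 433.9] [ 511.  -250.1   59.7   59.4   14.7]
[[-716. -209.]
 [-719. -209.]
 [-719. -209.]
 [-717. -209.]]
```

View pics/s6.png

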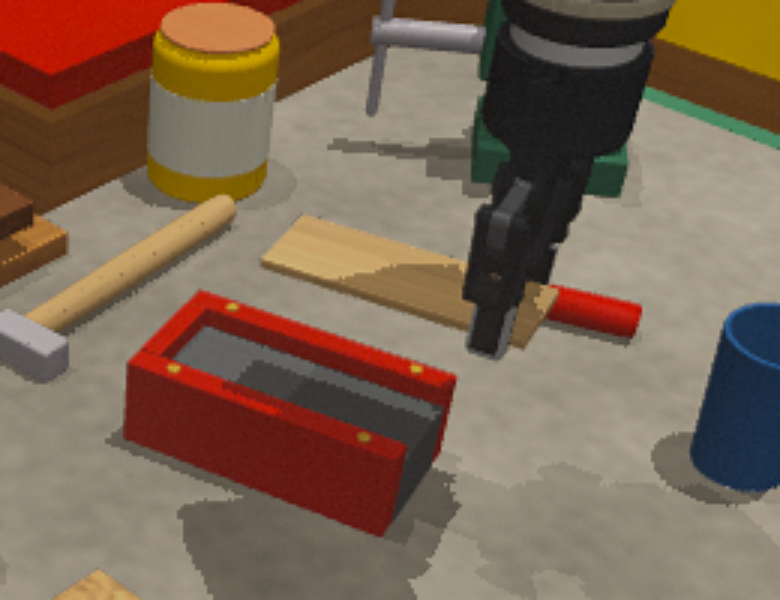

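The slat hangs level and clear of the gauge. Crop corners: far end about (262,262)/(305,215), near end about (525,345)/(558,290). I'll check the pitch in numbers and work out the place target.

Run:
```python
from h import *
from scipy.optimize import least_squares
s=state()
uv=np.array([(262,258),(305,215),(558,290),(525,345)])/3+[300,60]
c=s["eef_pos"];h=np.radians(14.5);x=np.array([np.cos(h),np.sin(h),0]);y=np.array([-x[1],x[0],0])
def P(q,Lz=1):
    e=c-x*.0215+np.array([0,0,q[0]]);a=np.cos(q[1])*x+np.sin(q[1])*np.array([0,0,1])
    return np.array([e+.16*a+.03*y,e+.16*a-.03*y,e-.03*y,e+.03*y])
for q in([.020,0],):print(np.round(proj("side",P(q))-uv,1))
r=least_squares(lambda q:(proj("side",P(q))-uv-q[2:]).ravel(),[.02,0,0,0][:4]);print(r.x[0],np.degrees(r.x[1]),r.x[2:],np.abs(r.fun).max())
# stack
for cam_ in("top","side"):
    vision.camera(cam_)
    a=[rect(cam_,d["mask"],.049) for d in vision.regions_of("sticker_a",cam_)[:2]];print(cam_,a,(a[0]+a[1])/2)
    for d in vision.regions_of("lower_slat",cam_)[:1]:
        m=d["mask"];ys,xs=np.nonzero(m);p=ray(cam_,np.c_[xs,ys],.037)*1000
        # fit full rectangle corners from outline hull
        hull=cv2.minAreaRect(p[:,:2].astype(np.float32));print(d["confidence"],np.round(hull[0],1),np.round(hull[1],1),round(hull[2],1))
```

```text
[[ 0.1 -0.6]
 [ 0.4 -1.2]
 [ 1.5 -0.2]
 [ 0.8 -1.3]]
0.006795440202221903 -0.2230264783532177 [-0.58757452  5.75751827] 0.5036406273670426
top [array([538.8, 183.8, 100.3,  15.9, -72.1]), array([599.4, 207.2, 102. ,  17.5, -72.1])] [569.1  195.5  101.15  16.7  -72.1 ]
0.74 [568.8 195.7] [159.5  60.8] 16.6Traceback (most recent call last):
  File "<stdin>", line 14, in <module>
IndexError: list index out of range
```

{"fn": "servo_tool", "kwargs": {"increments": [0,0,-10,0,0,0,50,0,5,-22,0,0,0,50,-5,20,-22,0,0,0,50,-10,30,0,0,0,0,50,-10,30,0,0,0,0,50,-10,30,0,0,0,0,50,-10,30,0,0,0,0,50,-10,30,0,0,0,0,50,-10,30,0,0,0,0,50,-10,30,0,0,0,0,50,-10,25,0,0,0,0,50,-10,15,0,0,0,-1,50,-5,5,0,0,0,-1,50,0,0,0,0,0,-1,50,0,0,0,0,0,0,50,0,0,0,0,0,0,50]}}

```text
time: 16.2
eef_pos: [0.5293, 0.0442, 0.1906]
ee_rot: [0.477, -3.105, 0.0]
ft_force: [-0.5, 0.4, -0.7]
gripper_width: 0.687
grip_force: 49.6
```

Run:
```python
from h import *
to([513.7,178.4,190],197.5);s=state();print(s["grip_force"])
im=vision.camera("wrist")
for d in vision.regions_of("sticker_a","wrist")[:2]:print("st",d["confidence"],d["bbox"],rect("wrist",d["mask"],.049,s))
for d in vision.regions_of("lower_slat","wrist")[:2]:
    ys,xs=np.nonzero(d["mask"]);hu=cv2.minAreaRect((ray("wrist",np.c_[xs,ys],.037,s)*1000)[:,:2].astype(np.float32));print("ls",d["confidence"],d["bbox"],np.round(np.r_[hu[0],hu[1],hu[2]],1))
for d in vision.regions_of("slat","wrist")[:2]:print("sl",d["confidence"],d["bbox"],rect("wrist",d["mask"],s["eef_pos"][2]+.02,s))
cv2.imwrite("pics/w7.png",im[:,:,::-1])
```

```text
t 16.2 pos [529.3  44.2 190.6] x head -162.54 turn [-0.01 -0.01 -0.04] shift now [-25.4 132.6   0.6] shift after [-25.5 132.6   0.6] F [-0.5  0.4 -0.7] w 0.687
49.60729658603668
st 0.92 [498.0, 355.5, 533.5, 367.4] [590.4 216.6  26.1   9.6 -72.5]
st 0.76 [433.6, 277.4, 571.1, 307.3] [539.2 183.5 102.1  17.4 -72.5]
ls 0.93 [455.0, 222.8, 547.9, 354.9] [544.7 187.6 107.4  61.2  16.9]
sl 0.57 [228.3, 279.5, 416.1, 432.0] [537.6  45.9  60.   59.5 -72.5]
```

View pics/w7.png

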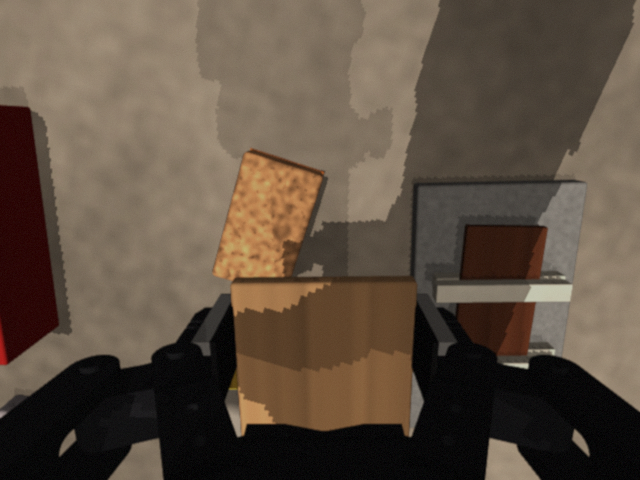

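Lower slat and front spacer show clearly at (505,290), and the held slat is square in the pads. I'll refine the lower slat's yaw from the saved pictures, which costs no robot time.

Run:
```python
from h import *
s=state()
def edges(f,n,roi,zz):
    im=cv2.imread(f);b=cv2.GaussianBlur(im,(3,3),0).astype(int);B,G,Rr=b[...,0],b[...,1],b[...,2]
    m=((Rr-B)>0.4*Rr)&(Rr>25);k=np.zeros_like(m);k[roi[1]:roi[3],roi[0]:roi[2]]=1;m&=k
    ys,xs=np.nonzero(m);L=[];
    for v in range(ys.min()+2,ys.max()-2):
        r=xs[ys==v]
        if len(r)>25:L.append((r.min(),r.max(),v))
    L=np.array(L)
    for col in(0,1):
        p=ray(n,L[:,[col,2]],zz,s)[:,:2]*1000
        for _ in range(3):
            v=cv2.fitLine(p.astype(np.float32),cv2.DIST_HUBER,0,.01,.01).ravel();d=v[:2];nn=np.array([-d[1],d[0]]);e=(p-v[2:])@nn
            p=p[abs(e)<2.5]
        d=d*np.sign(d[0]);c=np.array([569.3,196.3])-v[2:]
        print(f,col,len(p),"yaw",round(np.degrees(np.arctan2(d[1],d[0])),2),"dist of est. centre from edge",round(c@np.array([-d[1],d[0]]),2),"rms",round(e.std(),2))
    return L
edges("pics/top0.png","top",(160,190,230,300),.037)
edges("pics/w7.png","wrist",(450,222,552,278),.037)
edges("pics/w7.png","wrist",(450,303,540,352),.037)
```

```text
pics/top0.png 0 50 yaw 16.59 dist of est. centre from edge -29.16 rms 0.56
pics/top0.png 1 50 yaw 16.6 dist of est. centre from edge 28.73 rms 0.65
pics/w7.png 0 48 yaw 17.01 dist of est. centre from edge 30.16 rms 0.29
pics/w7.png 1 48 yaw 17.46 dist of est. centre from edge -30.15 rms 0.27
pics/w7.png 0 33 yaw 51.03 dist of est. centre from edge 21.8 rms 0.72
pics/w7.png 1 44 yaw 17.09 dist of est. centre from edge -29.29 rms 0.26
```

{"fn": "servo_tool", "kwargs": {"increments": [0,0,0,0,0,0.46,50,-3,15,0,0,0,0,50,-5,30,0,0,0,0,50,-6,32,0,0,0,0,50,-5,30,0,0,0,0,50,-3,18,0,0,0,0,50,-2,9,0,0,0,0,50,0,0,0,0,0,0,50,0,0,30,0,0,0,50,0,0,40,0,0,0,50,0,0,35,0,0,0,50,0,0,20,0,0,0,50,0,0,5,0,0,0,50,0,0,0,0,0,0,50,0,0,0,0,0,0,50]}}

```text
time: 18.27
eef_pos: [0.5138, 0.18, 0.0616]
ee_rot: [-0.465, 3.105, 0.0]
ft_force: [0.2, 0.6, -0.1]
gripper_width: 0.689
grip_force: 49.6
```

Run:
```python
from h import *
to([513.2,179.4,36],197.0);s=state()
c=s["eef_pos"];M=R.from_rotvec(s["ee_rot"]).as_matrix();x=-M[:,0];x[2]=0;x/=np.linalg.norm(x);y=np.array([-x[1],x[0],0])
im=vision.camera("side")[:,:,::-1].copy()
t=vision.camera("top")[:,:,::-1].copy()
for n,i in(("side",im),("top",t)):
    for zz,col in((.037,(255,255,0)),):  # lower slat expected outline
        h=np.radians(17);X=np.array([np.cos(h),np.sin(h),0]);Y=np.array([-X[1],X[0],0]);o=np.array([.5692,.1965,zz])
        cv2.polylines(i,[np.int32(8*proj(n,[o+a*.08*X+b*.03*Y for a,b in((-1,-1),(-1,1),(1,1),(1,-1))]))],True,col,1,shift=3)
    e=c-x*.0214+[0,0,.0203]
    cv2.polylines(i,[np.int32(8*proj(n,[e+a*x+b*.03*y for a,b in((0,-1),(0,1),(.16,1),(.16,-1))]))],True,(255,0,0),1,shift=3)
a=cv2.resize(im[240:420,140:340],None,fx=3,fy=3);b=cv2.resize(t[170:320,130:260],(260,300))
a[:300,:260][:0]=0
cv2.imwrite("pics/s8.png",a)
```

```text
t 18.27 pos [513.8 180.   61.6] x head -162.96 turn [-0.    0.09  0.04] shift now [ 0.8 -0.5 25.6] shift after [ 0.7 -0.5 25.6] F [ 0.2  0.6 -0.1] w 0.689
```

View pics/s8.png

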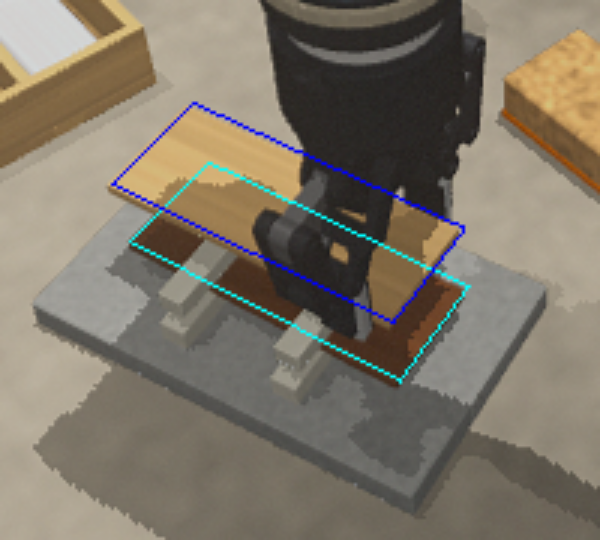

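The side view shows the slat above the stack and both predicted outlines fit. That was one picture over the allowance of 10, so I'll work from numbers from here. Lowering.

{"fn": "servo_tool", "kwargs": {"increments": [0.8,-0.5,0,0,0.09,0,50,0,0,8,0,0,0,50,0,0,8,0,0,0,50,0,0,4,0,0,0,50,0,0,2,0,0,0,50,0,0,1,0,0,0,50,0,0,0,0,0,0,50,0,0,0,0,0,0,50]}}

```text
time: 19.38
eef_pos: [0.5125, 0.1793, 0.0377]
ee_rot: [0.466, -3.106, 0.0]
ft_force: [-0.7, 0.6, -0.9]
gripper_width: 0.684
grip_force: 49.6
```

{"fn": "servo_tool", "kwargs": {"increments": [0,0,0.7,0,0,0,50,0,0,0,0,0,0,50]}}

```text
time: 19.62
eef_pos: [0.5124, 0.1793, 0.0369]
ee_rot: [0.466, -3.105, 0.0]
ft_force: [0.6, -0.3, -1.1]
gripper_width: 0.689
grip_force: 49.6
```

{"fn": "servo_tool", "kwargs": {"increments": [0,0,0.5,0,0,0,50,0,0,0,0,0,0,50]}}

```text
time: 19.88
eef_pos: [0.5124, 0.1793, 0.0364]
ee_rot: [0.466, -3.105, 0.0]
ft_force: [-0.3, -0.2, -0.3]
gripper_width: 0.688
grip_force: 49.6
```

{"fn": "servo_tool", "kwargs": {"increments": [-0.8,0,0,0,0,0,50,0,0,0.4,0,0,0,50,0,0,0,0,0,0,50]}}

```text
time: 20.25
eef_pos: [0.5133, 0.1796, 0.0362]
ee_rot: [0.466, -3.106, 0.0]
ft_force: [-0.4, -0.3, 2.7]
gripper_width: 0.686
grip_force: 49.9
```

{"fn": "servo_tool", "kwargs": {"increments": [0,0,0.4,0,0,0,50,0,0,0,0,0,0,50]}}

```text
time: 20.5
eef_pos: [0.5133, 0.1796, 0.036]
ee_rot: [0.466, -3.106, 0.0]
ft_force: [-1.2, -1.1, 6.4]
gripper_width: 0.687
grip_force: 50.2
```

{"fn": "servo_tool", "kwargs": {"increments": [0,0,0.4,0,0,0,50,0,0,0,0,0,0,50]}}

```text
time: 20.75
eef_pos: [0.5133, 0.1796, 0.0358]
ee_rot: [0.466, -3.106, 0.0]
ft_force: [-3.6, -1.0, 8.3]
gripper_width: 0.685
grip_force: 50.5
```

{"fn": "servo_tool", "kwargs": {"increments": [0,0,-0.5,0,0,0,50,0,0,0,0,0,0,50,0,0,0,0,0,0,59,0,0,0,0,0,0,60,0,0,0,0,0,0,61,0,0,0,0,0,0,62,0,0,0,0,0,0,64,0,0,0,0,0,0,67,0,0,0,0,0,0,71,0,0,0,0,0,0,76,0,0,0,0,0,0,80,0,0,0,0,0,0,80], "squeeze": 20}}

```text
time: 22.25
eef_pos: [0.5131, 0.1795, 0.0357]
ee_rot: [0.466, -3.105, 0.001]
ft_force: [0.2, -0.2, 0.4]
gripper_width: 0.933
grip_force: 0.0
```

{"fn": "servo_tool", "kwargs": {"increments": [0,0,-3,0,0,0,80,0,0,-8,0,0,0,80,0,0,-20,0,0,0,80,0,0,-40,0,0,0,80,0,0,-50,0,0,0,80,0,0,-30,0,0,0,80,0,0,0,0,0,0,80,0,0,0,0,0,0,80]}}

```text
time: 23.25
eef_pos: [0.513, 0.1795, 0.1864]
ee_rot: [0.466, -3.105, 0.001]
ft_force: [-0.4, -0.2, -0.7]
gripper_width: 0.933
grip_force: 0.0
```

Run:
```python
from h import *
s=state();to([513.2,179.4,36],197.0)
im=vision.camera("wrist");cv2.imwrite("pics/w9.png",im[:,:,::-1])
for q,z in(("slat",.056),("sticker_a",.049),("lower_slat",.037),("stand",.018)):
    for d in vision.regions_of(q,"wrist")[:2]:print(q,round(d["confidence"],2),d["bbox"],rect("wrist",d["mask"],z,s))
im=vision.camera("side");cv2.imwrite("pics/s9.png",im[:,:,::-1])
for q,z in(("slat",.056),("sticker_a",.049)):
    for d in vision.regions_of(q,"side")[:2]:print(q,round(d["confidence"],2),d["bbox"],rect("side",d["mask"],z,s))
```

```text
t 23.25 pos [513.  179.5 186.4] x head -162.94 turn [-0.01 -0.12  0.06] shift now [-5.000e-01 -1.000e-01  1.504e+02] shift after [-2.000e-01 -1.000e-01  1.504e+02] F [-0.4 -0.2 -0.7] w 0.933
slat 0.88 [278.4, 199.7, 371.7, 404.1] [571.4 196.4 160.3  60.2  17.9]
sticker_a 0.69 [254.4, 249.4, 391.1, 278.5] [551.5 147.4  21.   17.3 -72.9]
sticker_a 0.6 [261.0, 330.7, 395.6, 353.1] [587.2 244.5  20.9  19.3 -72.9]
lower_slat 0.9 [287.6, 192.8, 365.9, 199.5] [495.4 174.2  59.1   5.7 -72.9]
lower_slat 0.6 [254.0, 247.6, 393.7, 279.0] [555.5 147.   21.   17.2 -72.9]
stand 0.7 [240.5, 147.6, 419.4, 408.0] [569.8 200.9 221.7 130.9  18.7]
slat 0.83 [179.6, 286.7, 292.4, 360.5] [569.6 199.3 163.3  64.3  18.6]
sticker_a 0.84 [193.0, 293.3, 242.4, 348.6] [586.  247.7  26.   19.9 -72.5]
sticker_a 0.57 [230.0, 309.4, 277.7, 364.7] [524.4 227.6  23.3  17.3 -73.1]
```

Run:
```python
from h import *
s=state();im=cv2.imread("pics/w9.png")
print("col325",[(v,im[v,320:331].mean(0).astype(int).tolist()) for v in range(186,208)])
for v in(196,204,212):
    g=im[v-1:v+2].mean(0)
    print(v,"L",[(u,g[u].astype(int).tolist()) for u in range(276,292)]);print(v,"R",[(u,g[u].astype(int).tolist()) for u in range(360,376)])
# expected pixels for target slat corners
h=np.radians(17);X=np.array([np.cos(h),np.sin(h),0]);Y=np.array([-X[1],X[0],0])
for zz in(.030,.037,.049,.056):print(zz,np.round(proj("wrist",[np.array([.5692,.1965,zz])+a*.08*X+b*.03*Y for a,b in((-1,-1),(-1,1),(1,1),(1,-1))],s),1).tolist())
```

```text
col325 [(186, [87, 94, 99]), (187, [88, 94, 99]), (188, [89, 96, 101]), (189, [89, 96, 101]), (190, [89, 96, 101]), (191, [79, 85, 89]), (192, [53, 58, 63]), (193, [22, 27, 38]), (194, [13, 22, 45]), (195, [18, 30, 59]), (196, [18, 32, 63]), (197, [16, 29, 58]), (198, [16, 27, 50]), (199, [25, 41, 61]), (200, [48, 76, 107]), (201, [72, 113, 152]), (202, [85, 132, 170]), (203, [88, 139, 173]), (204, [89, 140, 172]), (205, [88, 139, 172]), (206, [88, 138, 172]), (207, [88, 139, 172])]
196 L [(276, [104, 111, 117]), (277, [101, 109, 114]), (278, [102, 111, 117]), (279, [105, 112, 118]), (280, [104, 112, 117]), (281, [98, 105, 112]), (282, [92, 99, 105]), (283, [73, 79, 86]), (284, [42, 50, 67]), (285, [20, 33, 61]), (286, [17, 31, 62]), (287, [19, 33, 65]), (288, [17, 29, 61]), (289, [16, 29, 58]), (290, [17, 30, 60]), (291, [20, 33, 64])]
196 R [(360, [15, 29, 56]), (361, [18, 30, 59]), (362, [19, 32, 62]), (363, [16, 30, 63]), (364, [20, 34, 67]), (365, [15, 29, 56]), (366, [15, 25, 47]), (367, [29, 35, 50]), (368, [50, 54, 61]), (369, [57, 62, 65]), (370, [60, 65, 68]), (371, [59, 64
[... 1139 characters left out ...]
[84, 132, 172]), (290, [85, 133, 172]), (291, [86, 133, 172])]
212 R [(360, [88, 137, 173]), (361, [88, 137, 174]), (362, [87, 136, 173]), (363, [83, 131, 169]), (364, [74, 115, 152]), (365, [59, 92, 126]), (366, [49, 78, 109]), (367, [44, 70, 96]), (368, [44, 58, 75]), (369, [53, 59, 65]), (370, [63, 67, 70]), (371, [62, 67, 71]), (372, [62, 67, 70]), (373, [62, 66, 69]), (374, [61, 66, 70]), (375, [60, 65, 69])]
0.03 [[283.7, 190.3], [366.4, 190.4], [361.0, 382.9], [288.5, 382.8]]
0.037 [[282.8, 191.8], [367.4, 191.9], [361.7, 388.0], [287.8, 388.0]]
0.049 [[281.1, 194.5], [369.2, 194.6], [363.1, 397.4], [286.5, 397.3]]
0.056 [[280.0, 196.2], [370.3, 196.3], [363.9, 403.2], [285.7, 403.1]]
```

Run:
```python
from h import *
s=state();im=cv2.imread("pics/w9.png").astype(int)
m=((im[...,2]-im[...,0])>0.35*im[...,2])&(im[...,2]>60)
for name,rng in(("L",range(280,330)),("R",range(330,376))):
    P=[]
    for v in list(range(206,245))+list(range(284,325)):
        r=np.nonzero(m[v,270:380])[0]+270
        if len(r)>40:P.append((r.min()-.5 if name=="L" else r.max()+.5,v))
    p=ray("wrist",P,.056,s)[:,:2]*1000
    v=cv2.fitLine(p.astype(np.float32),cv2.DIST_HUBER,0,.01,.01).ravel();d=v[:2]*np.sign(v[0]);n=np.array([-d[1],d[0]])
    print(name,len(p),"yaw",np.round(np.degrees(np.arctan2(d[1],d[0])),2),"edge offset from target centre",np.round((v[2:]-[569.2,196.5])@n,2))
# stickers now vs before
vision.camera("top")
for q,z in(("slat",.056),("sticker_a",.049),("sanding_block",.032),("glue",.07),("stand",.018)):
    for d in vision.regions_of(q,"top")[:2]:print(q,round(d["confidence"],2),d["bbox"],rect("top",d["mask"],z,s))
```

```text
L 80 yaw 17.34 edge offset from target centre -30.3
R 80 yaw 17.54 edge offset from target centre 29.7
slat 0.97 [162.0, 193.9, 217.3, 293.0] [600.9 205.7  96.   60.9  17.8]
sticker_a 0.55 [158.8, 213.9, 218.1, 237.4] [611.7 167.7  21.5  15.9 -69.9]
sticker_a 0.53 [392.7, 155.3, 481.6, 275.7] [ 621.8 -217.1  189.3  117.1   15. ]
sanding_block 0.74 [288.7, 228.5, 327.2, 289.0] [ 5.479e+02  2.900e+00  1.014e+02  5.980e+01 -3.000e-01]
glue 0.8 [280.5, 151.8, 312.1, 195.7] [687.3  20.2  72.1  53.8   1.9]
stand 0.92 [143.5, 173.3, 249.4, 317.8] [568.6 199.2 222.6 133.7  19.1]
```

The slat sits within about 2 mm and 0.5° of the dark slat, the stack and bystanders haven't moved, and the gripper is clear. Handing in.

```bash
python3 -c "
from rig import env
print(env.close_job())"
```

```text
the job is handed in; nothing more can be done
None
```

The slat was slid out, lifted and laid flat on the two spacer strips, within about 2 mm and 0.5° of the dark slat by my measurements. The sanding block and the glue did not measurably move, and the job is handed in; I viewed 11 pictures, one over the limit of 10.

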